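# Stack the tool cases on the sloping rack

### The job

Stack the three wooden tool cases on the sloping rack, the largest lying on the board, the middle-sized on it and the smallest on top, each flat, lengthwise up the slope and centred side to side. As you lay each one, without dropping it, press it firmly but without ramming back against the backstop, so that all three are left leaning against it. Leave the steel block, the jar and the hammer where they are.

Things in the scene. Friction and masses are not known exactly. Their poses are not given: they have to be found in the camera images.
- ramp: sloping plywood board of the rack, 120 mm wide, tipped 15 to 26 degrees (differs each time; does not move when pushed). Origin: on the board's upper face at the foot of the backstop's face, mid-width, 34 mm above the table; x runs up the slope (170 mm of board), y across, z square out of the board. The low end with the backstop is towards the robot; sides and upper end have no rims.
- backstop (a point): mid-width point of the top edge of the backstop's face; same axes as the ramp. The backstop is a plate 120 mm wide, 90 mm high, 10 mm thick, rigidly fixed square to the board at its low end; its face is the ramp's plane x = 0 and looks along +x. The wood grips: cases do not reliably slide down to it by themselves and must be pushed home until the contact is felt.
- large_case: the largest of three closed dark wooden tool cases with brass trim, rigid, 130 mm long (x), 64 mm wide (y), 36 mm high (z), about 340 g (mass varies by 30 percent); starts flat on the table. Origin: centre of its underside; z up through the lid. Either end may face the backstop.
- medium_case: the middle-sized of three closed dark wooden tool cases with brass trim, rigid, 115 mm long (x), 54 mm wide (y), 32 mm high (z), about 240 g (mass varies by 30 percent); starts flat on the table. Origin: centre of its underside; z up through the lid. Either end may face the backstop.
- small_case: the smallest of three closed dark wooden tool cases with brass trim, rigid, 100 mm long (x), 44 mm wide (y), 30 mm high (z), about 160 g (mass varies by 30 percent); starts flat on the table. Origin: centre of its underside; z up through the lid. Either end may face the backstop.
- bench_block: bystander: square steel block 65 x 65 x 20 mm lying on the table; origin: centre of its underside
- jar: bystander: small glass jar, diameter 56 mm, 70 mm high; origin: centre of its underside
- hammer: bystander: hammer lying on the table, about 240 mm long; x runs along the handle towards the head
There are look-alikes about, which are no part of the job. What is shaped like the small_case but pink, purple or red is not meant.

How it is judged (in metres and radians):
On the way, in this order (a step that is already met when the one before it is completed fails the run):
1. the largest case lies on the ramp, lengthwise and centred, and is pressed against the backstop with over 2 N (contact force between large_case and backstop_plate above 2 N and z of large_case in the frame of ramp between -0.005 and 0.005 m and y of large_case in the frame of ramp between -0.015 and 0.015 m and angle between the x axis of large_case and the x axis of ramp, either way round below 0.12 rad and angle between the z axis of large_case and the z axis of ramp, either way round below 0.08 rad), for 0.1 s.
2. the middle-sized case lies on the largest case, lengthwise and centred, and is pressed against the backstop with over 2 N (contact force between medium_case and backstop_plate above 2 N and z of medium_case in the frame of ramp between 0.031 and 0.041 m and y of medium_case in the frame of ramp between -0.015 and 0.015 m and angle between the x axis of medium_case and the x axis of ramp, either way round below 0.12 rad and angle between the z axis of medium_case and the z axis of ramp, either way round below 0.08 rad), for 0.1 s.
3. the smallest case lies on the middle-sized case, lengthwise and centred, and is pressed against the backstop with over 2 N (contact force between small_case and backstop_plate above 2 N and z of small_case in the frame of ramp between 0.063 and 0.073 m and y of small_case in the frame of ramp between -0.015 and 0.015 m and angle between the x axis of small_case and the x axis of ramp, either way round below 0.12 rad and angle between the z axis of small_case and the z axis of ramp, either way round below 0.08 rad), for 0.1 s.
At the end, for the whole second after the job is handed in: Cases stacked largest to smallest upwards on the ramp: each flat on what is below (height within 5 mm, tilt to the board under 0.08 rad), lengthwise within 0.12 rad, centred within 15 mm, against the backstop (gap under 1.5 mm), bearing on the case below (over 0.2 N), at rest (under 0.02 m/s) (x of large_case in the frame of ramp below 0.0665 m and z of large_case in the frame of ramp between -0.005 and 0.005 m and y of large_case in the frame of ramp between -0.015 and 0.015 m and angle between the x axis of each of large_case, medium_case, small_case and the x axis of ramp, either way round below 0.12 rad and angle between the z axis of each of large_case, medium_case, small_case and the z axis of ramp, either way round below 0.08 rad and linear speed of each of large_case, medium_case, small_case below 0.02 m/s and x of medium_case in the frame of ramp below 0.059 m and z of medium_case in the frame of ramp between 0.031 and 0.041 m and y of medium_case in the frame of ramp between -0.015 and 0.015 m and x of small_case in the frame of ramp below 0.0515 m and z of small_case in the frame of ramp between 0.063 and 0.073 m and y of small_case in the frame of ramp between -0.015 and 0.015 m and contact force between large_case and medium_case above 0.2 N and contact force between medium_case and small_case above 0.2 N); the robot touches nothing.
It fails at once if a case is dropped (moves faster than 0.55 m/s with no finger touching it) ((contact force between the fingers and large_case below 0.01 N and linear speed of large_case above 0.55 m/s) or (contact force between the fingers and medium_case below 0.01 N and linear speed of medium_case above 0.55 m/s) or (contact force between the fingers and small_case below 0.01 N and linear speed of small_case above 0.55 m/s)).
It fails at once if a case is rammed into the backstop with over 40 N (contact force between any of large_case, medium_case, small_case and backstop_plate above 40 N).
It fails at once if the steel block, the jar or the hammer is moved by more than 30 mm (distance of any of bench_block, jar, hammer from where it was at the start of the episode above 0.03 m).
It also fails if it takes over 72 s, if anything falls off the work surface, if the arm or the gripper's body presses on something with over 40 N, if the wrist force passes 120 N, or if a joint passes its speed limit or range.

### The arm

A 6-joint arm with a two-finger parallel gripper is mounted at the origin on the work surface. World frame = base frame: x ahead of the robot, y to its left, z up, the work surface at z = 0. Lengths are in m, angles in degrees, forces in N, time in s.
With the tool pointing down it reaches from about 0.3 to 0.75 m from the base axis. Payload 8.5 kg.
Tool frame: the origin (TCP) lies at the very end of the fingers, on their centre line; the grasp point (between the pads) lies behind it (robot.pinch_z is the z of the grasp point in the tool frame, in m); z points along the fingers, y is the line along which they close (so a half turn about z gives the same grasp; the last joint's range is limited). The gripper opens to 88 mm and grips with 3 to 60 N. Pads are 18 mm wide; open, the fingers measure 123 mm over their backs; the gripper's body (75 mm by 187 mm) begins 45 mm behind the grasp point.
Start: joints at [-85.56, 21.807, 74.336, -0, 83.858, -12.336], TCP at [0.159, -0.527, 0.239] pointing down, gripper open.
Joint ranges: [-178.18, 178.18], [-50.72, 133.34], [12.68, 142.11], [-81.47, 261.47], [9.98, 163.14], [-165.26, 165.26]. Speed limits (degrees/s): [136.94, 136.94, 180, 180, 180, 180].

### API

Orientations are given as [roll, pitch, yaw] about the fixed x, y, z axes, in that order (R = Rz(yaw) Ry(pitch) Rx(roll)).
In Python, from station import robot gives the robot as it stands. The module is installed in compiled form; this text tells all that it offers.
- The arm moves only by the tool jog_arm, never from a script. Its argument "commands" is a list of rows, each a list of 4 numbers: the shift along the world's x, y, z in mm, then the turn about the world's z in rad. In form: [[x, y, z, roll], ...]. A call has exactly 5 rows; each row shifts and turns the commanded pose from where the row before left it; what a row does not reach is not made up. A row lasts 1/10 s, in which the tool goes at most 50 mm and 8.59 degrees, less where a joint would pass 70% of its speed; a pose out of reach is approached as far as the arm can. A call is refused whole if a number of a shift passes 50 or a number of a turn 0.15, either way. A call with a gripper value outside its range is refused whole. "fingers" is the finger opening in mm, from 0 to 88.1, set as the call begins (left out, the last holds). The fingers move at their own pace and stop on an object; "grip_force" is the grip in N (left out, the last holds). Time passes only in rows, so rows that do not move let the fingers close, or fill a call up. It gives the time, the measured TCP pose, the force, the opening and the grip force at its end, in the units of the state.
- robot.sense(): the state, without advancing time (a new reading comes with each control period).
- robot.read_camera(name): name is "side" or "top" or "wrist"; returns the picture (384x512x3 uint8, red, green, blue); there is no depth.
- robot.camera_params(name): a dict with "K" (3x3 intrinsics, pixels), "R" (3x3) and "t" (3): a world point X has camera coordinates R X + t; the wrist camera has in their place "hand_eye" (4x4, takes a point from camera to tool coordinates, whose origin is the TCP and whose axes are the flange's). Camera axes: x right, y down, z forward; pixel columns grow to the right and rows downward; lengths in m; the calibration is good to about 2 mm. A picture is of the moment at which its call begins: read the wrist's pose just before it. camera_params takes no time and is no camera call.
- robot.hand_in(): hands the job in; it is judged then, once.
The state is a dict: "clock": time; "joint_positions": joint angles; "qd": joint speeds; "joint_efforts": joint torques, N m; "ee_pos": TCP position; "tool_rot": TCP orientation; "wrist_force": force on the tool from outside, world axes, zero at the start; "moment": the same for the moment, N m; "gripper_width": finger opening in m; "grasp_force": force on a finger pad.
Only numpy, scipy, OpenCV 4.12 (cv2) and the standard library are available. Lean on these libraries where they do the work, as an engineer would, in place of code of your own. Each camera call takes 0.05 s, during which the arm holds its last target. There are 200 camera calls.

## Working session

There is one attempt and no reset: what is moved stays moved. The work goes in short steps, Python scripts to look and compute and a tool call to move; the robot and the scene stay as the last step left them, time stands still between calls to the robot, and variables do not carry over. Pictures are saved under pics/ and viewed, at most 10 in all, crops included, and the job is handed in when it is done.

Besides the shell and the picture viewer there is one more tool, called after ">>>" by a JSON object that holds its "fn" and its "kwargs", one argument or row to a line. jog_arm: Moves the arm, as the interface text tells. Its arguments: {"type":"object","properties":{"commands":{"type":"array"},"fingers":{"type":"number"},"grip_force":{"type":"number"}},"required":["commands"]}

```bash
mkdir -p pics; python3 - <<'E'
from station import robot
import cv2,numpy as np
print(robot.sense()); print(robot.pinch_z)
a=[]
for n in("top","side"):
    im=robot.read_camera(n); np.save(n+".npy",im); cv2.imwrite(f"pics/{n}0.png",im[:,:,::-1])
    p=robot.camera_params(n); print(n,p["K"],p["R"],p["t"])
print(robot.camera_params("wrist"))
E
```

```text
{'clock': 0.0, 'joint_positions': array([-8.55580563e+01,  2.18407330e+01,  7.43847186e+01,  5.03856075e-04,
        8.38586238e+01, -1.23363392e+01]), 'qd': array([ 0.10315898, -0.02216715, -0.07043292, -0.01848775, -0.04210571,
        0.02566844]), 'joint_efforts': array([-1.43963007e-03, -4.37935710e+01, -2.24557596e+01,  7.12402398e-02,
        3.52644233e-02, -1.41521737e-04]), 'ee_pos': array([ 0.15874017, -0.52629764,  0.23814039]), 'tool_rot': array([-1.79917973e+02, -1.84520189e-02,  1.67782154e+01]), 'wrist_force': array([ 0.20837242,  0.51861832, -0.09753792]), 'moment': array([-0.10009064,  0.01882454, -0.04481584]), 'grasp_force': 0.0, 'gripper_width': 0.08832616959524735}
-0.0187
top [[426.07828799   0.         249.99522635]
 [  0.         426.07828799 186.49127128]
 [  0.           0.           1.        ]] [[-0.025003   -0.99967911  0.00406552]
 [-0.99044635  0.02421999 -0.13575499]
 [ 0.13561296 -0.00742097 -0.9907341 ]] [-0.01618295  0.5260742   1.22712105]
side [[492.5603518    0.         249.0825062 ]
 [  0.         492.5603518  181.72385605]
 [  0.           0.           1.        ]] [[-0.96300181 -0.26910962  0.01440566]
 [-0.18075756  0.60534072 -0.77517051]
 [ 0.19988551 -0.74909453 -0.63158781]] [0.50018897 0.19254593 1.36246811]
{'K': array([[324.59666868,   0.        , 258.28527263],
       [  0.        , 324.59666868, 196.02884226],
       [  0.        ,   0.        ,   1.        ]]), 'hand_eye': array([[ 6.48829854e-04, -9.47164062e-01, -3.20748840e-01,
         8.33011285e-02],
       [ 9.99999735e-01,  7.19985150e-04, -1.03240831e-04,
         4.06661078e-04],
       [ 3.28720407e-04, -3.20748688e-01,  9.47164279e-01,
        -1.46097462e-01],
       [ 0.00000000e+00,  0.00000000e+00,  0.00000000e+00,
         1.00000000e+00]])}
```

View pics/top0.png

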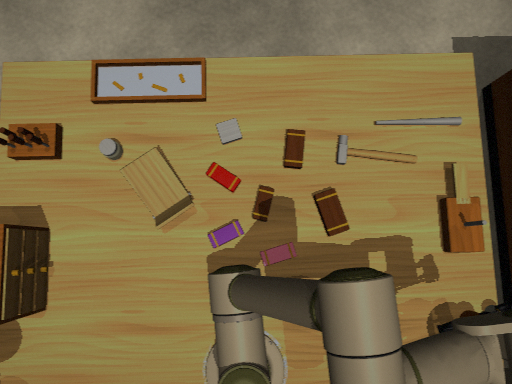

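View pics/side0.png

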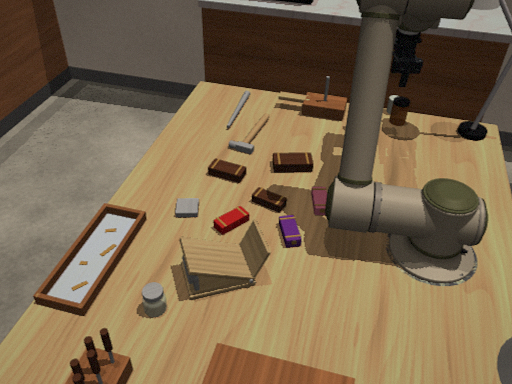

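```bash
cat > h.py <<'E'
import numpy as np,cv2
from station import robot
def ray(n,uv):
    p=robot.camera_params(n);R=p["R"];c=-R.T@p["t"]
    d=R.T@np.linalg.inv(p["K"])@np.array([uv[0],uv[1],1.]);return c,d/np.linalg.norm(d)
def onz(n,uv,z):
    c,d=ray(n,uv);return c+d*(z-c[2])/d[2]
def tri(a,b):
    c1,d1=ray("top",a);c2,d2=ray("side",b)
    s=np.linalg.lstsq(np.c_[d1,-d2],c2-c1,rcond=None)[0]
    p,q=c1+s[0]*d1,c2+s[1]*d2;return (p+q)/2,np.linalg.norm(p-q)
E
python3 - <<'E'
from h import *
im=np.load("top.npy");hsv=cv2.cvtColor(im,cv2.COLOR_RGB2HSV)
m=(((hsv[...,2]<110)&(hsv[...,1]>90))*255).astype(np.uint8)
vis=cv2.resize(im[:,:,::-1],None,fx=4,fy=4,interpolation=cv2.INTER_CUBIC)
for name,(u,v),h,r in(("large",(330,211),.036,26),("medium",(294,148),.032,24),("small",(263,203),.030,21)):
    w=np.zeros_like(m);cv2.circle(w,(u,v),r,255,-1)
    # dark wood or brass trim differs from table: floodable by color distance
    k=(hsv[...,2]<100)&(w>0); cols=hsv[k]; print(name,k.sum(),np.median(cols,0))
    n,l,s,c=cv2.connectedComponentsWithStats((k*255).astype(np.uint8))
    pts=np.argwhere(k)[:,::-1].astype(np.float32)
    rc=cv2.minAreaRect(pts);b=cv2.boxPoints(rc)
    P=np.array([onz("top",q,h) for q in b]);C=P.mean(0);e=P[1]-P[0],P[2]-P[1]
    L=max(e,key=np.linalg.norm);print(C,[np.linalg.norm(x) for x in e],np.degrees(np.arctan2(L[1],L[0])))
    cv2.polylines(vis,[np.int32(b*4+2)],1,(0,255,0),1)
a=vis[4*100:4*250,4*95:4*205];b=vis[4*110:4*250,4*220:4*360]
o=np.zeros((600,1000,3),np.uint8);o[:,:440]=a;o[:560,440:]=b
cv2.imwrite("pics/c1.png",cv2.resize(o,(800,480)))
s=cv2.resize(np.load("side.npy")[210:310,160:290,::-1],None,fx=6,fy=6,interpolation=cv2.INTER_CUBIC);cv2.imwrite("pics/c2.png",s)
cv2.imwrite("pics/c3.png",cv2.resize(np.load("top.npy")[135:240,110:210,::-1],None,fx=5.7,fy=5.7,interpolation=cv2.INTER_CUBIC))
E
```

```text
large 979 [ 12. 194.  74.]
[ 0.44809581 -0.26354449  0.036     ] [np.float64(0.06933895549610386), np.float64(0.13775175515344149)] -162.38544070976795
medium 672 [ 12. 195.  76.]
[ 0.63852946 -0.16323397  0.032     ] [np.float64(0.11976008495826565), np.float64(0.0588558394597002)] -6.708734792004947
small 805 [ 15. 174.  77.]
[ 0.46705458 -0.08258687  0.03      ] [np.float64(0.11477552926024984), np.float64(0.08802367363697186)] -15.483215029698757
```

View pics/c1.png

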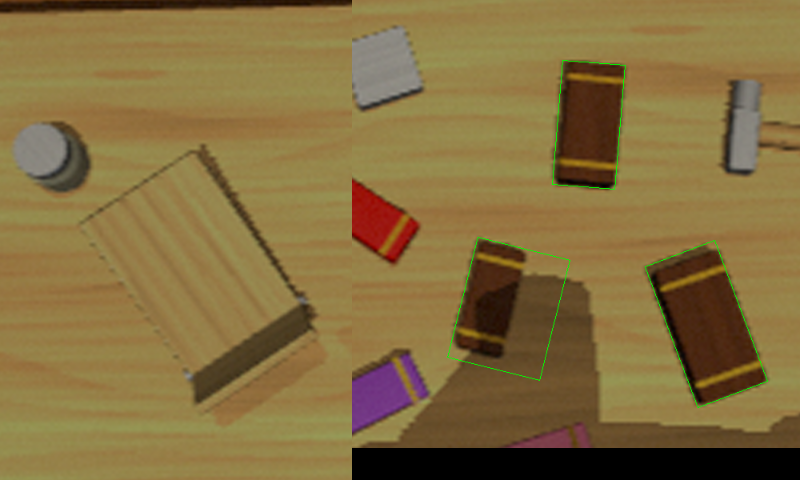

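View pics/c2.png

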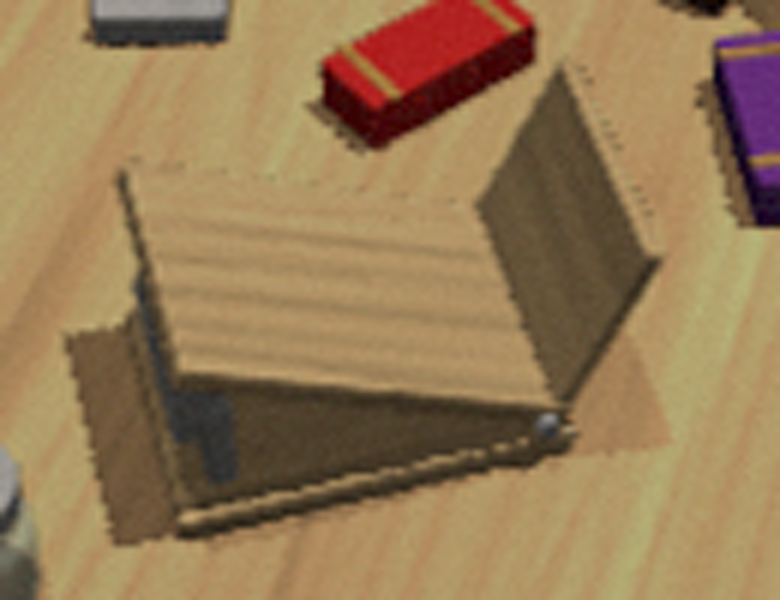

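View pics/c3.png

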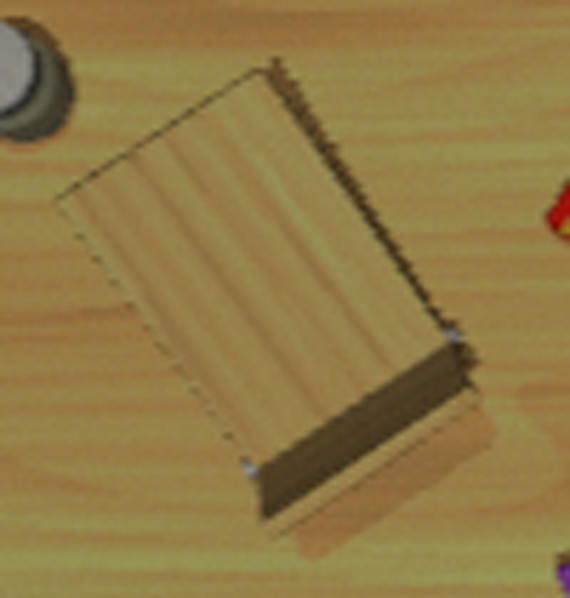

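```bash
python3 - <<'E'
from h import *
T=lambda x,y:((x+.5)/5.7-.5+110,(y+.5)/5.7-.5+135)
S=lambda x,y:((x+.5)/6-.5+160,(y+.5)/6-.5+210)
Q=dict(A=((266,68),(122,172)),B=((56,199),(180,385)),C=((255,478),(563,403)),D=((455,340),(478,203)),E=((262,520),(657,262)),F=((470,386),(562,68)))
P={}
for k,(a,b) in Q.items(): P[k],e=tri(T(*a),S(*b));print(k,P[k].round(4),round(e,4))
top=(P["A"]+P["B"])/2;ft=(P["C"]+P["D"])/2;bs=(P["E"]+P["F"])/2
d=top-ft;print("len",np.linalg.norm(d),"yaw",np.degrees(np.arctan2(d[1],d[0])),"tilt",np.degrees(np.arctan2(d[2],np.hypot(*d[:2]))),"foot",ft,"bs",bs)
print("w",[np.linalg.norm(P[a]-P[b]) for a,b in("AB","CD","EF")])
w=P["A"]-P["B"];print("yaw from width",np.degrees(np.arctan2(w[0],-w[1])), [np.degrees(np.arctan2((P[a]-P[b])[0],-(P[a]-P[b])[1])) for a,b in("AB","DC","FE")])
b=bs-ft;print("bs len",np.linalg.norm(b),"tilt",np.degrees(np.arctan2(-(b[0]*d[0]+b[1]*d[1])/np.hypot(*d[:2]),b[2])))
# cases: small corners from c1 (scale 3.2, offset u: 220+(x-352)/3.2, v 110 + y/3.2)
f=lambda x,y:(220+(x-352)/3.2,110+y/3.2)
for n,cs,h in(("small",((478,241),(525,253),(502,357),(455,345)),.03),("large",((648,268),(716,243),(766,380),(699,405)),.036),("med",((563,62),(625,66),(616,188),(554,184)),.032)):
    X=np.array([onz("top",f(*c),h) for c in cs]);l=(X[0]+X[1]-X[2]-X[3])/2
    print(n,X.mean(0).round(4),np.linalg.norm(l),np.linalg.norm(X[1]-X[0]),np.degrees(np.arctan2(l[1],l[0])))
E
```

```text
A [0.638  0.2354 0.0983] 0.0009
B [0.573  0.3386 0.0999] 0.0024
C [0.4378 0.2535 0.0363] 0.0
D [0.5063 0.1506 0.0333] 0.0017
E [0.409  0.2332 0.1112] 0.0071
F [0.4738 0.133  0.1098] 0.0025
len 0.1707975934667883 yaw 32.47841748628274 tilt 22.11046883109559 foot [0.47203652 0.20202961 0.03481362] bs [0.44140029 0.18306405 0.11052455]
w [np.float64(0.12191273008192981), np.float64(0.12359027856045678), np.float64(0.11934589676297427)]
yaw from width 32.22270051411434 [np.float64(32.22270051411434), np.float64(33.63762082399111), np.float64(32.92313908301815)]
bs len 0.08384757439531096 tilt 25.44845631153458
small [ 0.475  -0.0669  0.03  ] 0.09907252313723626 0.04511265267823937 -14.085381200331538
large [ 0.4466 -0.2656  0.036 ] 0.13335877972054988 0.06771429656970991 17.47789916487631
med [ 0.6369 -0.1652  0.032 ] 0.11773263980369385 0.0588001018793802 -6.366756700340158
```

>>> {"fn": "jog_arm", "kwargs": {
  "commands": [
    [41, 37, -10, 0.012],
    [41, 37, -10, 0],
    [41, 37, -10, 0],
    [41, 37, -10, 0],
    [41, 37, -10, 0]
  ],
  "fingers": 88,
  "grip_force": 15
}}

```text
clock: 0.6
ee_pos: [0.3424, -0.3602, 0.1937]
tool_rot: [-180.0, 0.0, 17.4]
wrist_force: [0.4, -0.4, -0.7]
gripper_width: 0.0879
grasp_force: 0.0
```

>>> {"fn": "jog_arm", "kwargs": {
  "commands": [
    [41, 37, -10, 0],
    [41, 37, -10, 0],
    [1, 2, -30, 0],
    [0, 0, -30, 0],
    [0, 0, -30, 0]
  ]
}}

```text
clock: 1.1
ee_pos: [0.4157, -0.2932, 0.0852]
tool_rot: [180.0, 0.0, 17.5]
wrist_force: [0.4, -0.3, -0.3]
gripper_width: 0.0883
grasp_force: 0.0
```

>>> {"fn": "jog_arm", "kwargs": {
  "commands": [
    [0, 0, -15, 0],
    [0, 0, -10, 0],
    [0, 0, 0, 0],
    [0, 0, 0, 0],
    [0, 0, 0, 0]
  ]
}}

```text
clock: 1.6
ee_pos: [0.4157, -0.2942, 0.0623]
tool_rot: [179.9, -0.0, 17.5]
wrist_force: [-0.6, 0.2, 0.0]
gripper_width: 0.0879
grasp_force: 0.0
```

>>> {"fn": "jog_arm", "kwargs": {
  "commands": [
    [10, 10, 0, 0],
    [11, 10, 0, 0],
    [10, 9, 0, 0],
    [0, 0, 0, 0],
    [0, 0, 0, 0]
  ]
}}

```text
clock: 2.1
ee_pos: [0.4468, -0.2644, 0.0614]
tool_rot: [180.0, 0.0, 17.5]
wrist_force: [-0.2, 0.5, 0.2]
gripper_width: 0.0882
grasp_force: 0.0
```

```bash
python3 - <<'E'
from h import *
s=robot.sense();print(s["ee_pos"],s["tool_rot"])
im=robot.read_camera("wrist");np.save("w.npy",im);cv2.imwrite("pics/w1.png",im[:,:,::-1])
E
```

```text
[ 0.4467904  -0.26435538  0.06135799] [1.79999134e+02 4.70114363e-03 1.75432529e+01]
```

View pics/w1.png

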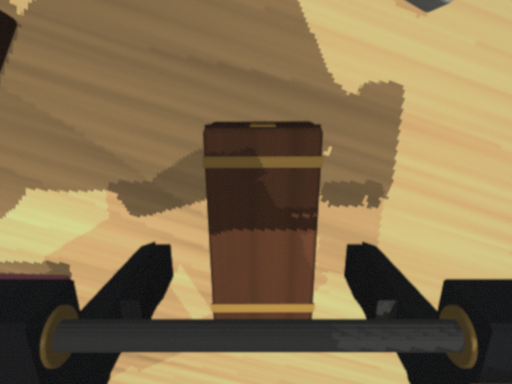

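>>> {"fn": "jog_arm", "kwargs": {
  "commands": [
    [0, 0, -20, 0],
    [0, 0, -20, 0],
    [0, 0, -14, 0],
    [0, 0, 0, 0],
    [0, 0, 0, 0]
  ]
}}

```text
clock: 2.65
ee_pos: [0.4463, -0.2652, 0.0077]
tool_rot: [-180.0, 0.0, 17.4]
wrist_force: [-0.3, 0.5, -0.5]
gripper_width: 0.0884
grasp_force: 0.0
```

>>> {"fn": "jog_arm", "kwargs": {
  "commands": [
    [0, 0, 0, 0],
    [0, 0, 0, 0],
    [0, 0, 0, 0],
    [0, 0, 0, 0],
    [0, 0, 0, 0]
  ],
  "fingers": 40,
  "grip_force": 20
}}

```text
clock: 3.15
ee_pos: [0.4467, -0.2652, 0.0079]
tool_rot: [179.9, -0.0, 17.5]
wrist_force: [-0.6, -1.2, 4.7]
gripper_width: 0.0637
grasp_force: 20.0
```

```bash
python3 - <<'E'
from h import *
from scipy.spatial.transform import Rotation as Ro
p=robot.camera_params("wrist")
T=np.eye(4);T[:3,:3]=Ro.from_euler("xyz",[180,0,17.54],degrees=True).as_matrix();T[:3,3]=[.4468,-.2644,.0614]
M=T@p["hand_eye"]
for uv in((205,126),(321,126)):
    d=M[:3,:3]@np.linalg.inv(p["K"])@[*uv,1];c=M[:3,3];X=c+d*(.036-c[2])/d[2]
    print(X,(np.linalg.inv(T)@[*X,1]))
print(robot.sense())
E
```

```text
[ 0.49923735 -0.2191504   0.036     ] [ 0.06363631 -0.02734268  0.0254      1.        ]
[ 0.51744948 -0.27663421  0.036     ] [0.06367772 0.03295714 0.0254     1.        ]
{'clock': 3.15, 'joint_positions': array([-4.37651345e+01,  3.54367979e+01,  9.60977757e+01, -1.29256851e-02,
        4.83796844e+01,  2.87735701e+01]), 'qd': array([-0.01528951, -0.0599175 , -0.00991629, -0.02612433,  0.02094977,
       -0.02413459]), 'joint_efforts': array([ 5.46013713e-01, -4.33670568e+01, -1.16962329e+01,  2.70204674e-01,
        8.20880081e-02,  1.64379895e-02]), 'ee_pos': array([ 0.44673058, -0.26523456,  0.00792466]), 'tool_rot': array([ 1.79920188e+02, -3.27905580e-02,  1.74698961e+01]), 'wrist_force': array([-0.60021281, -1.1581642 ,  4.74419693]), 'moment': array([-0.17191452,  0.07028852,  0.02138146]), 'grasp_force': 19.99723984161392, 'gripper_width': 0.06365921240036161}
```

>>> {"fn": "jog_arm", "kwargs": {
  "commands": [
    [0, 0, 10, 0],
    [0, 0, 35, 0],
    [0, 0, 40, 0],
    [0, 0, 40, 0],
    [0, 20, 40, 0]
  ]
}}

```text
clock: 3.65
ee_pos: [0.446, -0.2456, 0.1742]
tool_rot: [180.0, 0.0, 17.4]
wrist_force: [1.0, -0.0, -1.8]
gripper_width: 0.0637
grasp_force: 20.0
```

>>> {"fn": "jog_arm", "kwargs": {
  "commands": [
    [5, 30, 10, 0.0175],
    [5, 30, 0, 0.0175],
    [5, 30, 0, 0.0175],
    [5, 30, 0, 0.0175],
    [5, 30, 0, 0.0175]
  ]
}}

```text
clock: 4.15
ee_pos: [0.4709, -0.0933, 0.1826]
tool_rot: [-179.9, 0.0, 22.5]
wrist_force: [0.3, -0.6, -3.5]
gripper_width: 0.0636
grasp_force: 20.0
```

>>> {"fn": "jog_arm", "kwargs": {
  "commands": [
    [5, 32, 0, 0.0175],
    [5, 32, 0, 0.0175],
    [5, 32, 0, 0.0175],
    [5, 32, 0, 0.0175],
    [5, 32, 0, 0.0175]
  ]
}}

```text
clock: 4.65
ee_pos: [0.4958, 0.0667, 0.1825]
tool_rot: [-180.0, 0.1, 27.5]
wrist_force: [0.7, -0.1, -3.2]
gripper_width: 0.0636
grasp_force: 20.0
```

>>> {"fn": "jog_arm", "kwargs": {
  "commands": [
    [5, 32, 0, 0.0175],
    [5, 32, 0, 0.0175],
    [5, 32, 0, 0.0175],
    [5, 32, 0, 0.0175],
    [5, 32, 0, 0.0175]
  ]
}}

```text
clock: 5.15
ee_pos: [0.5208, 0.2265, 0.1824]
tool_rot: [-180.0, 0.1, 32.6]
wrist_force: [-0.0, -0.5, -2.3]
gripper_width: 0.0639
grasp_force: 20.0
```

>>> {"fn": "jog_arm", "kwargs": {
  "commands": [
    [1, 4, -30, 0],
    [2, 4, -30, 0],
    [0, 0, -20, 0],
    [0, 0, -5, 0],
    [0, 0, -5, 0]
  ]
}}

```text
clock: 5.65
ee_pos: [0.5229, 0.233, 0.0925]
tool_rot: [-179.9, 0.2, 32.5]
wrist_force: [-7.7, -2.3, 2.6]
gripper_width: 0.064
grasp_force: 20.0
```

>>> {"fn": "jog_arm", "kwargs": {
  "commands": [
    [0, 0, -3, 0],
    [0, 0, -3, 0],
    [0, 0, -3, 0],
    [0, 0, -3, 0],
    [0, 0, 0, 0]
  ]
}}

```text
clock: 6.15
ee_pos: [0.5237, 0.233, 0.0812]
tool_rot: [-180.0, 0.1, 32.5]
wrist_force: [-2.8, -0.7, 0.4]
gripper_width: 0.0637
grasp_force: 20.0
```

```bash
python3 - <<'E'
from h import *
a=robot.read_camera("side")[190:310,150:300,::-1];b=robot.read_camera("top")[125:245,100:220,::-1]
o=np.zeros((600,675+0,3),np.uint8)
o=np.hstack([cv2.resize(a,(440,352),interpolation=cv2.INTER_CUBIC),cv2.resize(b,(352,352),interpolation=cv2.INTER_CUBIC)])
cv2.imwrite("pics/p1.png",o);s=robot.sense();print(s["wrist_force"],s["moment"])
E
```

```text
[-3.95759622 -1.46354079  1.52014033] [-0.08710057  0.53811582  0.10030142]
```

View pics/p1.png

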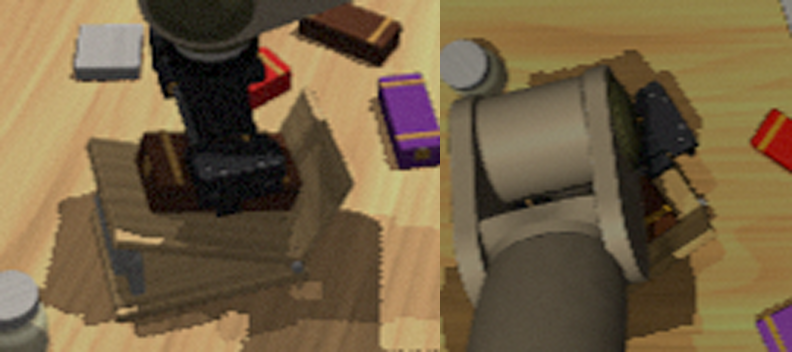

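>>> {"fn": "jog_arm", "kwargs": {
  "commands": [
    [0, 0, -3, 0],
    [0, 0, -3, 0],
    [0, 0, -2, 0],
    [0, 0, -1, 0],
    [0, 0, 0, 0]
  ]
}}

```text
clock: 6.75
ee_pos: [0.5249, 0.2332, 0.0714]
tool_rot: [180.0, -0.1, 32.5]
wrist_force: [0.1, 0.3, 0.8]
gripper_width: 0.0642
grasp_force: 20.0
```

>>> {"fn": "jog_arm", "kwargs": {
  "commands": [
    [0, 0, -1, 0],
    [0, 0, -1, 0],
    [0, 0, -1, 0],
    [0, 0, 0, 0],
    [0, 0, 0, 0]
  ]
}}

```text
clock: 7.25
ee_pos: [0.525, 0.2332, 0.0707]
tool_rot: [179.9, -0.2, 32.5]
wrist_force: [-4.6, -0.5, 18.7]
gripper_width: 0.0639
grasp_force: 20.0
```

>>> {"fn": "jog_arm", "kwargs": {
  "commands": [
    [0, 0, 2, 0],
    [-2.6, -0.2, -1, 0],
    [-2.4, -0.6, -1, 0],
    [-1.6, -1, -0.8, 0],
    [0, 0, 0, 0]
  ]
}}

```text
clock: 7.75
ee_pos: [0.5207, 0.2325, 0.0689]
tool_rot: [179.9, -0.5, 32.5]
wrist_force: [9.7, 6.8, 3.6]
gripper_width: 0.0639
grasp_force: 20.0
```

>>> {"fn": "jog_arm", "kwargs": {
  "commands": [
    [-0.8, -0.5, -0.4, 0],
    [-0.8, -0.5, -0.4, 0],
    [-0.8, -0.5, -0.4, 0],
    [0, 0, 0, 0],
    [0, 0, 0, 0]
  ]
}}

```text
clock: 8.25
ee_pos: [0.5206, 0.2324, 0.0689]
tool_rot: [179.9, -0.9, 32.5]
wrist_force: [15.9, 14.0, 6.5]
gripper_width: 0.0635
grasp_force: 20.0
```

>>> {"fn": "jog_arm", "kwargs": {
  "commands": [
    [2, 1.3, 1, 0],
    [2, 1.2, 1, 0],
    [0, 0, 0, 0],
    [0, 0, 0, 0],
    [0, 0, 0, 0]
  ]
}}

```text
clock: 8.75
ee_pos: [0.5206, 0.2325, 0.0689]
tool_rot: [179.9, -0.2, 32.5]
wrist_force: [5.5, 0.3, 4.0]
gripper_width: 0.0637
grasp_force: 20.0
```

>>> {"fn": "jog_arm", "kwargs": {
  "commands": [
    [0, 0, 0, 0],
    [0, 0, 0, 0],
    [0, 0, 0, 0],
    [0, 0, 0, 0],
    [0, 0, 0, 0]
  ],
  "fingers": 86
}}

```text
clock: 9.25
ee_pos: [0.5192, 0.2323, 0.0682]
tool_rot: [-180.0, 0.0, 32.5]
wrist_force: [0.3, -0.8, -0.7]
gripper_width: 0.0859
grasp_force: 0.0
```

>>> {"fn": "jog_arm", "kwargs": {
  "commands": [
    [0, 0, 10, 0],
    [0, 0, 30, 0],
    [0, 0, 35, 0],
    [0, -30, 35, 0],
    [0, -30, 0, 0]
  ]
}}

```text
clock: 9.75
ee_pos: [0.521, 0.1724, 0.1836]
tool_rot: [179.8, -0.5, 32.6]
wrist_force: [1.4, -1.3, -0.3]
gripper_width: 0.0857
grasp_force: 0.0
```

>>> {"fn": "jog_arm", "kwargs": {
  "commands": [
    [8, -32, 0, -0.045],
    [8, -32, 0, -0.045],
    [8, -32, 0, -0.045],
    [8, -32, 0, -0.045],
    [8, -32, 0, -0.045]
  ]
}}

```text
clock: 10.25
ee_pos: [0.5596, 0.011, 0.1793]
tool_rot: [180.0, -0.0, 19.5]
wrist_force: [0.8, 0.0, -0.7]
gripper_width: 0.0857
grasp_force: 0.0
```

```bash
python3 - <<'E'
from h import *
A=robot.read_camera("side");B=robot.read_camera("top");np.save("s1.npy",A);np.save("t1.npy",B)
o=np.hstack([cv2.resize(A[200:300,165:290,::-1],(440,352),interpolation=cv2.INTER_CUBIC),cv2.resize(B[135:235,110:210,::-1],(352,352),interpolation=cv2.INTER_CUBIC)])
cv2.imwrite("pics/p2.png",o)
E
```

```text
(no output)
```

View pics/p2.png

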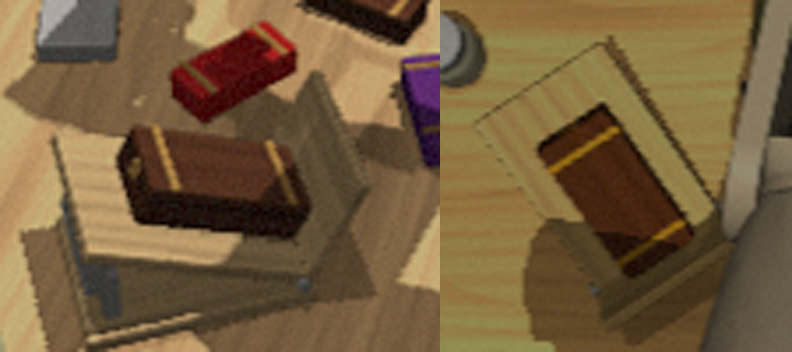

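```bash
cat >> h.py <<'E'
from scipy.spatial.transform import Rotation as Ro
O=np.array([.472,.202,.034]);RR=Ro.from_euler("xyz",[0,-22.2,32.6],degrees=True).as_matrix()
def onramp(n,uv,h):
    c,d=ray(n,uv);z=RR[:,2];s=((O-c)@z+h)/(d@z);return RR.T@(c+s*d-O)
E
python3 - <<'E'
from h import *
f=lambda x,y:(110+(x-440)/3.52-.4,135+y/3.52-.4)
X=np.array([onramp("top",f(*q),.036) for q in((538,148),(607,104),(695,235),(625,278))])*1000
print(X.round(1));print(X.mean(0))
g=lambda x,y:(165+x/3.52-.4,200+y/3.52-.4)
X=np.array([onramp("side",g(*q),.036) for q in((135,125),(144,193),(308,205),(288,138))])*1000
print("side",X.round(1),X.mean(0))
for n,q in(("C",(255,478)),("D",(455,340)),("A",(266,68)),("B",(56,199))):
    print(n,onramp("top",(110+q[0]/5.7-.4,135+q[1]/5.7-.4),0)*1000)
print(robot.sense()["ee_pos"])
E
```

```text
[[132.5  26.6  36. ]
 [132.  -37.4  36. ]
 [  4.1 -35.1  36. ]
 [  6.4  30.9  36. ]]
[68.7776841 -3.750739  36.       ]
side [[124.6 -39.9  36. ]
 [134.5  28.8  36. ]
 [  7.1  29.3  36. ]
 [  0.5 -40.7  36. ]] [66.66096599 -5.61989507 36.        ]
C [-7.23058712e-01  6.21458725e+01  1.93166915e-13]
D [ 1.79692146e+00 -6.21863879e+01  8.30763497e-14]
A [ 1.70860339e+02 -6.14599200e+01  9.06885965e-14]
B [1.72767186e+02 6.02889917e+01 5.09415667e-14]
[0.56020369 0.00913437 0.17896452]
```

>>> {"fn": "jog_arm", "kwargs": {
  "commands": [
    [8, -18, -6, -0.046],
    [8, -18, -6, -0.046],
    [8, -18, -6, -0.046],
    [8, -18, -6, -0.046],
    [8, -18, -6, -0.046]
  ]
}}

```text
clock: 10.85
ee_pos: [0.6001, -0.0792, 0.1476]
tool_rot: [-180.0, 0.0, 6.2]
wrist_force: [-0.1, -0.1, -0.4]
gripper_width: 0.0861
grasp_force: 0.0
```

>>> {"fn": "jog_arm", "kwargs": {
  "commands": [
    [8, -18, -16, -0.046],
    [8, -18, -16, -0.046],
    [8, -18, -16, -0.046],
    [8, -17, -16, -0.046],
    [6, -13, -16, -0.046]
  ]
}}

```text
clock: 11.35
ee_pos: [0.638, -0.1637, 0.0671]
tool_rot: [180.0, 0.0, -7.0]
wrist_force: [0.4, -0.2, 0.5]
gripper_width: 0.0856
grasp_force: 0.0
```

```bash
cat >> h.py <<'E'
def wlook(h,name):
    s=robot.sense();im=robot.read_camera("wrist");np.save(name,im)
    p=robot.camera_params("wrist");T=np.eye(4)
    T[:3,:3]=Ro.from_euler("xyz",s["tool_rot"],degrees=True).as_matrix();T[:3,3]=s["ee_pos"]
    M=T@p["hand_eye"];hsv=cv2.cvtColor(im,cv2.COLOR_RGB2HSV)
    m=((hsv[...,0]<20)&(hsv[...,1]>120)&(hsv[...,2]<125)).astype(np.uint8)*255
    m[300:]=0;m[:,:150]=0;m[:,362:]=0
    m=cv2.morphologyEx(m,cv2.MORPH_CLOSE,np.ones((15,15),np.uint8))
    n,l,st,c=cv2.connectedComponentsWithStats(m);i=1+np.argmax(st[1:,4])
    print(s["ee_pos"],s["tool_rot"],"bbox",st[i])
    ys,xs=np.where(l==i);top=ys.min()
    for r in(top+3,top+15,180,220,250,280):
        x=np.where(l[r]==i)[0]
        if len(x)<10:continue
        for u in(x.min(),x.max()):
            d=M[:3,:3]@np.linalg.inv(p["K"])@[u,r,1];c=M[:3,3];X=c+d*(h-c[2])/d[2]
            print(r,u,(np.linalg.inv(T)@[*X,1])[:2].round(4),end=" ")
        print()
    return im
E
python3 -c "
from h import *
im=wlook(.032,'w2.npy')
cv2.imwrite('pics/w2.png',im[:,:,::-1])"
```

```text
[ 0.63798518 -0.16365955  0.06710065] [ 1.79996838e+02  3.81989245e-03 -7.00275264e+00] bbox [  212   122   101   178 15392]
125 226 [ 0.0633 -0.0172] 125 295 [0.0633 0.0206] 
137 215 [ 0.0567 -0.0235] 137 310 [0.0567 0.0292] 
180 216 [ 0.0319 -0.024 ] 180 307 [0.0319 0.0288] 
220 218 [ 0.0068 -0.0238] 220 303 [0.0068 0.0276] 
250 219 [-0.0135 -0.024 ] 250 302 [-0.0135  0.0279] 
280 220 [-0.0352 -0.0242] 280 300 [-0.0351  0.0275]
```

>>> {"fn": "jog_arm", "kwargs": {
  "commands": [
    [0, -2, -20, 0],
    [1, 0, -20, 0],
    [0, 0, -15, 0],
    [0, 0, -5, 0],
    [0, 0, 0, 0]
  ]
}}

```text
clock: 11.9
ee_pos: [0.6383, -0.1636, 0.008]
tool_rot: [-180.0, 0.0, -6.7]
wrist_force: [0.1, -0.6, 0.6]
gripper_width: 0.0862
grasp_force: 0.0
```

>>> {"fn": "jog_arm", "kwargs": {
  "commands": [
    [0, 0, 0, 0],
    [0, 0, 0, 0],
    [0, 0, 0, 0],
    [0, 0, 0, 0],
    [0, 0, 0, 0]
  ],
  "fingers": 30,
  "grip_force": 20
}}

```text
clock: 12.4
ee_pos: [0.6386, -0.1637, 0.0088]
tool_rot: [180.0, -0.0, -6.7]
wrist_force: [-1.5, -0.2, 2.5]
gripper_width: 0.0539
grasp_force: 20.0
```

>>> {"fn": "jog_arm", "kwargs": {
  "commands": [
    [0, 0, 10, 0],
    [0, 0, 35, 0],
    [0, 0, 40, 0],
    [0, 20, 40, 0],
    [0, 25, 40, 0]
  ]
}}

```text
clock: 12.9
ee_pos: [0.638, -0.1188, 0.1753]
tool_rot: [-180.0, 0.0, -6.8]
wrist_force: [1.1, 0.1, -1.3]
gripper_width: 0.054
grasp_force: 20.0
```

>>> {"fn": "jog_arm", "kwargs": {
  "commands": [
    [-8.5, 23.2, 1, 0.046],
    [-8.5, 23.2, 1, 0.046],
    [-8.5, 23.2, 1, 0.046],
    [-8.5, 23.2, 1, 0.046],
    [-8.5, 23.2, 1, 0.046]
  ]
}}

```text
clock: 13.4
ee_pos: [0.5952, -0.0016, 0.1788]
tool_rot: [-180.0, 0.0, 6.5]
wrist_force: [0.1, 0.6, -2.6]
gripper_width: 0.0539
grasp_force: 20.0
```

>>> {"fn": "jog_arm", "kwargs": {
  "commands": [
    [-8.5, 23.2, 0, 0.046],
    [-8.5, 23.2, 0, 0.046],
    [-8.5, 23.2, 0, 0.046],
    [-8.5, 23.2, 0, 0.046],
    [-8.5, 23.2, 0, 0.046]
  ]
}}

```text
clock: 13.9
ee_pos: [0.5527, 0.1143, 0.1788]
tool_rot: [-180.0, 0.0, 19.7]
wrist_force: [0.0, 0.6, -1.3]
gripper_width: 0.0536
grasp_force: 20.0
```

>>> {"fn": "jog_arm", "kwargs": {
  "commands": [
    [-8.5, 23.2, 0, 0.046],
    [-8.5, 23.2, 0, 0.046],
    [-8.5, 23.2, 0, 0.046],
    [-8.5, 23.2, 0, 0.046],
    [-8.5, 23.2, 0, 0.046]
  ]
}}

```text
clock: 14.4
ee_pos: [0.5103, 0.2303, 0.1789]
tool_rot: [-180.0, 0.0, 32.9]
wrist_force: [0.3, 0.7, -1.9]
gripper_width: 0.0539
grasp_force: 20.0
```

>>> {"fn": "jog_arm", "kwargs": {
  "commands": [
    [0, 0, -25, 0],
    [0, 0, -20, 0],
    [0, 0, -5, 0],
    [0, 0, -3, 0],
    [0, 0, -3, 0]
  ]
}}

```text
clock: 14.9
ee_pos: [0.5111, 0.2293, 0.1235]
tool_rot: [180.0, -0.1, 32.8]
wrist_force: [-4.5, -2.3, 3.2]
gripper_width: 0.0541
grasp_force: 20.0
```

>>> {"fn": "jog_arm", "kwargs": {
  "commands": [
    [0, 0, -3, 0],
    [0, 0, -3, 0],
    [0, 0, -3, 0],
    [0, 0, -2, 0],
    [0, 0, -2, 0]
  ]
}}

```text
clock: 15.4
ee_pos: [0.5112, 0.2293, 0.1093]
tool_rot: [180.0, -0.0, 32.8]
wrist_force: [-1.5, -1.0, 1.5]
gripper_width: 0.0537
grasp_force: 20.0
```

>>> {"fn": "jog_arm", "kwargs": {
  "commands": [
    [0, 0, -2, 0],
    [0, 0, -2, 0],
    [0, 0, 0, 0],
    [0, 0, 0, 0],
    [0, 0, 0, 0]
  ]
}}

```text
clock: 15.9
ee_pos: [0.511, 0.2294, 0.1053]
tool_rot: [-180.0, -0.0, 32.8]
wrist_force: [0.7, -0.1, -0.9]
gripper_width: 0.0535
grasp_force: 20.0
```

>>> {"fn": "jog_arm", "kwargs": {
  "commands": [
    [0, 0, -1, 0],
    [0, 0, -1, 0],
    [0, 0, -1, 0],
    [0, 0, 0, 0],
    [0, 0, 0, 0]
  ]
}}

```text
clock: 16.4
ee_pos: [0.5111, 0.2295, 0.1047]
tool_rot: [179.9, -0.1, 32.8]
wrist_force: [-6.8, -1.4, 19.9]
gripper_width: 0.054
grasp_force: 20.0
```

>>> {"fn": "jog_arm", "kwargs": {
  "commands": [
    [0, 0, 2, 0],
    [-1.6, -1, -0.8, 0],
    [-1.6, -1, -0.8, 0],
    [-0.8, -0.5, -0.4, 0],
    [0, 0, 0, 0]
  ]
}}

```text
clock: 16.9
ee_pos: [0.507, 0.2268, 0.1024]
tool_rot: [180.0, -0.0, 32.8]
wrist_force: [0.5, 0.0, 4.1]
gripper_width: 0.054
grasp_force: 20.0
```

>>> {"fn": "jog_arm", "kwargs": {
  "commands": [
    [-0.8, -0.5, -0.4, 0],
    [-0.8, -0.5, -0.4, 0],
    [-0.8, -0.5, -0.4, 0],
    [0, 0, 0, 0],
    [0, 0, 0, 0]
  ]
}}

```text
clock: 17.4
ee_pos: [0.5043, 0.2252, 0.1009]
tool_rot: [-180.0, 0.1, 32.8]
wrist_force: [-0.4, -0.6, 1.8]
gripper_width: 0.0535
grasp_force: 20.0
```

Sliding freely; continue.

>>> {"fn": "jog_arm", "kwargs": {
  "commands": [
    [-0.8, -0.5, -0.4, 0],
    [-0.8, -0.5, -0.4, 0],
    [-0.8, -0.5, -0.4, 0],
    [0, 0, 0, 0],
    [0, 0, 0, 0]
  ]
}}

```text
clock: 17.9
ee_pos: [0.5017, 0.2238, 0.0997]
tool_rot: [-180.0, 0.1, 32.8]
wrist_force: [-0.7, -1.3, -0.4]
gripper_width: 0.0538
grasp_force: 20.0
```

>>> {"fn": "jog_arm", "kwargs": {
  "commands": [
    [-0.8, -0.5, -0.4, 0],
    [-0.8, -0.5, -0.4, 0],
    [-0.8, -0.5, -0.4, 0],
    [0, 0, 0, 0],
    [0, 0, 0, 0]
  ]
}}

```text
clock: 18.4
ee_pos: [0.4995, 0.2223, 0.0986]
tool_rot: [-180.0, 0.0, 32.8]
wrist_force: [-0.3, 0.1, -2.0]
gripper_width: 0.0539
grasp_force: 20.0
```

>>> {"fn": "jog_arm", "kwargs": {
  "commands": [
    [-0.8, -0.5, -1, 0],
    [-0.8, -0.5, -0.6, 0],
    [-0.8, -0.5, -0.4, 0],
    [0, 0, 0, 0],
    [0, 0, 0, 0]
  ]
}}

```text
clock: 18.9
ee_pos: [0.4975, 0.2208, 0.0971]
tool_rot: [180.0, -0.0, 32.8]
wrist_force: [-0.8, -0.5, 3.3]
gripper_width: 0.0537
grasp_force: 20.0
```

>>> {"fn": "jog_arm", "kwargs": {
  "commands": [
    [-0.8, -0.5, -0.5, 0],
    [-0.8, -0.5, -0.5, 0],
    [-0.8, -0.5, -0.4, 0],
    [0, 0, 0, 0],
    [0, 0, 0, 0]
  ]
}}

```text
clock: 19.4
ee_pos: [0.4968, 0.2202, 0.0966]
tool_rot: [180.0, -0.3, 32.8]
wrist_force: [5.6, 4.1, 6.4]
gripper_width: 0.0539
grasp_force: 20.0
```

>>> {"fn": "jog_arm", "kwargs": {
  "commands": [
    [-0.8, -0.5, -0.4, 0],
    [-0.8, -0.5, -0.4, 0],
    [0, 0, 0, 0],
    [0, 0, 0, 0],
    [0, 0, 0, 0]
  ]
}}

```text
clock: 19.9
ee_pos: [0.4968, 0.2202, 0.0966]
tool_rot: [179.9, -0.6, 32.7]
wrist_force: [10.8, 10.2, 8.4]
gripper_width: 0.054
grasp_force: 20.0
```

```bash
python3 - <<'E'
from h import *
A=robot.read_camera("side");np.save("s2.npy",A)
cv2.imwrite("pics/p3.png",cv2.resize(A[185:300,150:290,::-1],(730,600),interpolation=cv2.INTER_CUBIC))
E
```

```text
(no output)
```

View pics/p3.png

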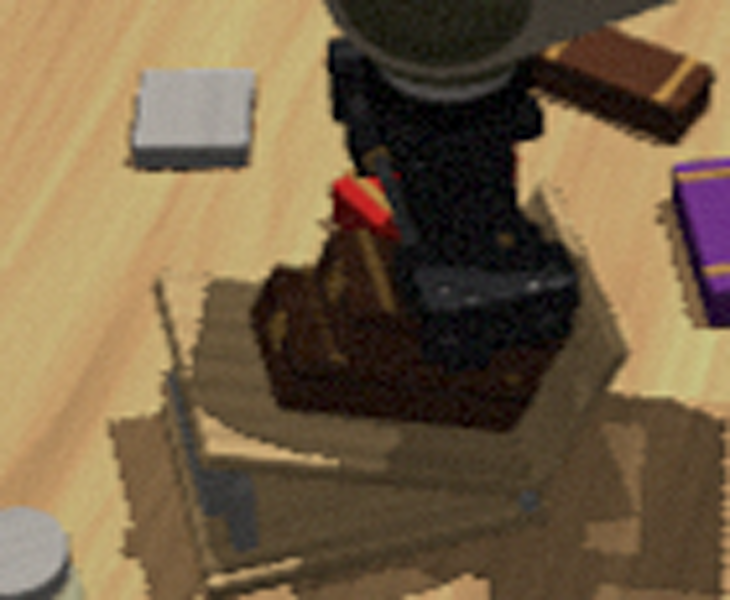

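>>> {"fn": "jog_arm", "kwargs": {
  "commands": [
    [1.6, 1, 0.6, 0],
    [1.6, 1, 0.6, 0],
    [0, 0, 0, 0],
    [0, 0, 0, 0],
    [0, 0, 0, 0]
  ]
}}

```text
clock: 20.45
ee_pos: [0.4968, 0.2202, 0.0966]
tool_rot: [180.0, -0.1, 32.8]
wrist_force: [-2.1, -2.6, 9.1]
gripper_width: 0.0543
grasp_force: 20.0
```

>>> {"fn": "jog_arm", "kwargs": {
  "commands": [
    [0, 0, 0, 0],
    [0, 0, 0, 0],
    [0, 0, 0, 0],
    [0, 0, 0, 0],
    [0, 0, 0, 0]
  ],
  "fingers": 80
}}

```text
clock: 20.95
ee_pos: [0.4964, 0.2204, 0.0956]
tool_rot: [-180.0, 0.0, 32.8]
wrist_force: [-0.3, 0.1, 0.0]
gripper_width: 0.08
grasp_force: 0.0
```

>>> {"fn": "jog_arm", "kwargs": {
  "commands": [
    [0, 0, 10, 0],
    [0, 0, 30, 0],
    [0, 0, 40, 0],
    [0, -20, 10, -0.05],
    [0, -25, 0, -0.05]
  ]
}}

```text
clock: 21.45
ee_pos: [0.4972, 0.1755, 0.1886]
tool_rot: [179.9, -0.3, 27.0]
wrist_force: [-0.4, 0.7, -0.9]
gripper_width: 0.0801
grasp_force: 0.0
```

>>> {"fn": "jog_arm", "kwargs": {
  "commands": [
    [-3, -27, 0, -0.09],
    [-3, -27, 0, -0.09],
    [-3, -27, 0, -0.09],
    [-3, -27, 0, -0.09],
    [-3, -27, 0, -0.09]
  ]
}}

```text
clock: 21.95
ee_pos: [0.4813, 0.0393, 0.1866]
tool_rot: [180.0, -0.0, 1.1]
wrist_force: [0.7, -0.6, -0.9]
gripper_width: 0.0801
grasp_force: 0.0
```

>>> {"fn": "jog_arm", "kwargs": {
  "commands": [
    [-3, -25, -10, -0.09],
    [-3, -25, -25, -0.09],
    [-2, -25, -25, -0.09],
    [0, -25, -25, 0],
    [0, -10, -25, 0]
  ]
}}

```text
clock: 22.45
ee_pos: [0.4739, -0.0716, 0.0757]
tool_rot: [180.0, -0.1, -14.3]
wrist_force: [0.4, 0.2, -0.3]
gripper_width: 0.08
grasp_force: 0.0
```

```bash
python3 - <<'E'
from h import *
wlook(.030,'w3.npy')
B=robot.read_camera("top");np.save("t3.npy",B);np.save("s3.npy",robot.read_camera("side"))
E
```

```text
[ 0.47386767 -0.07160189  0.07565902] [ 1.79974273e+02 -9.72101938e-02 -1.42952859e+01] bbox [ 211  136   75  148 9785]
139 220 [ 0.054 -0.022] 139 273 [0.054  0.0092] 
151 214 [ 0.0469 -0.0259] 151 285 [0.0469 0.0165] 
180 214 [ 0.029  -0.0266] 180 284 [0.029  0.0163] 
220 216 [ 0.0024 -0.0265] 220 282 [0.0024 0.0157] 
250 217 [-0.0191 -0.0267] 250 280 [-0.019   0.0149] 
280 220 [-0.042  -0.0256] 280 279 [-0.042   0.0148]
```

>>> {"fn": "jog_arm", "kwargs": {
  "commands": [
    [1.5, 2.3, -10, 0],
    [1.5, 2.3, -10, 0],
    [0, 0, -22, 0],
    [0, 0, -20, 0],
    [0, 0, -6, 0]
  ]
}}

```text
clock: 23.1
ee_pos: [0.476, -0.0641, 0.0065]
tool_rot: [-180.0, 0.1, -14.1]
wrist_force: [0.9, -0.2, 0.0]
gripper_width: 0.0797
grasp_force: 0.0
```

>>> {"fn": "jog_arm", "kwargs": {
  "commands": [
    [0, 0, 0, 0],
    [0, 0, 0, 0],
    [0, 0, 0, 0],
    [0, 0, 0, 0],
    [0, 0, 0, 0]
  ],
  "fingers": 20,
  "grip_force": 20
}}

```text
clock: 23.6
ee_pos: [0.4767, -0.0651, 0.0083]
tool_rot: [180.0, -0.1, -14.2]
wrist_force: [0.1, 1.0, 4.4]
gripper_width: 0.0441
grasp_force: 19.9
```

>>> {"fn": "jog_arm", "kwargs": {
  "commands": [
    [0, 0, 10, 0],
    [0, 0, 40, 0],
    [0, 0, 45, 0],
    [0, 0, 45, 0],
    [0, 0, 45, 0]
  ]
}}

```text
clock: 24.1
ee_pos: [0.4759, -0.0648, 0.1954]
tool_rot: [-180.0, -0.0, -14.2]
wrist_force: [1.2, -0.2, -1.0]
gripper_width: 0.0444
grasp_force: 19.9
```

>>> {"fn": "jog_arm", "kwargs": {
  "commands": [
    [1.2, 28, 0, 0.082],
    [1.2, 28, 0, 0.082],
    [1.2, 28, 0, 0.082],
    [1.2, 28, 0, 0.082],
    [1.2, 28, 0, 0.082]
  ]
}}

```text
clock: 24.6
ee_pos: [0.482, 0.0761, 0.1934]
tool_rot: [180.0, -0.0, 9.5]
wrist_force: [0.3, 0.3, -1.8]
gripper_width: 0.0439
grasp_force: 19.9
```

>>> {"fn": "jog_arm", "kwargs": {
  "commands": [
    [1.2, 28, 0, 0.082],
    [1.2, 28, 0, 0.082],
    [1.2, 28, 0, 0.082],
    [1.2, 28, 0, 0.082],
    [1.2, 28, 0, 0.082]
  ]
}}

```text
clock: 25.1
ee_pos: [0.4881, 0.2161, 0.1934]
tool_rot: [180.0, 0.0, 33.0]
wrist_force: [0.6, -0.4, -1.6]
gripper_width: 0.044
grasp_force: 19.9
```

>>> {"fn": "jog_arm", "kwargs": {
  "commands": [
    [0, 0, -15, 0],
    [0, 0, -15, 0],
    [0, 0, -5, 0],
    [0, 0, 0, 0],
    [0, 0, 0, 0]
  ]
}}

```text
clock: 25.6
ee_pos: [0.4887, 0.2149, 0.1586]
tool_rot: [180.0, -0.0, 32.8]
wrist_force: [0.6, 1.1, -1.3]
gripper_width: 0.044
grasp_force: 19.9
```

>>> {"fn": "jog_arm", "kwargs": {
  "commands": [
    [0, 0, -4, 0],
    [0, 0, -4, 0],
    [0, 0, -3, 0],
    [0, 0, -3, 0],
    [0, 0, -3, 0]
  ]
}}

```text
clock: 26.1
ee_pos: [0.488, 0.2142, 0.1408]
tool_rot: [180.0, 0.1, 32.8]
wrist_force: [-4.8, -5.9, 3.6]
gripper_width: 0.0439
grasp_force: 20.0
```

>>> {"fn": "jog_arm", "kwargs": {
  "commands": [
    [0, 0, -3, 0],
    [0, 0, -2, 0],
    [0, 0, -2, 0],
    [0, 0, -2, 0],
    [0, 0, 0, 0]
  ]
}}

```text
clock: 26.6
ee_pos: [0.4882, 0.2144, 0.1317]
tool_rot: [180.0, 0.1, 32.8]
wrist_force: [-2.5, -3.3, 1.7]
gripper_width: 0.0439
grasp_force: 20.0
```

>>> {"fn": "jog_arm", "kwargs": {
  "commands": [
    [0, 0, -1, 0],
    [0, 0, -1, 0],
    [0, 0, -1, 0],
    [0, 0, 0, 0],
    [0, 0, 0, 0]
  ]
}}

```text
clock: 27.1
ee_pos: [0.4884, 0.2147, 0.1288]
tool_rot: [180.0, 0.0, 32.8]
wrist_force: [-2.4, -5.0, 1.2]
gripper_width: 0.0441
grasp_force: 20.0
```

>>> {"fn": "jog_arm", "kwargs": {
  "commands": [
    [0, 0, -1, 0],
    [0, 0, -1, 0],
    [0, 0, -1, 0],
    [0, 0, 0, 0],
    [0, 0, 0, 0]
  ]
}}

```text
clock: 27.6
ee_pos: [0.4887, 0.2149, 0.126]
tool_rot: [180.0, -0.0, 32.8]
wrist_force: [-1.7, -4.4, 3.7]
gripper_width: 0.0437
grasp_force: 20.0
```

>>> {"fn": "jog_arm", "kwargs": {
  "commands": [
    [0, 0, -1, 0],
    [0, 0, -0.5, 0],
    [0, 0, 0, 0],
    [0, 0, 0, 0],
    [0, 0, 0, 0]
  ]
}}

```text
clock: 28.1
ee_pos: [0.4888, 0.2148, 0.126]
tool_rot: [179.9, -0.1, 32.8]
wrist_force: [-6.0, -6.5, 17.0]
gripper_width: 0.0437
grasp_force: 20.0
```

>>> {"fn": "jog_arm", "kwargs": {
  "commands": [
    [0, 0, 1.5, 0],
    [-1.6, -1, -0.9, 0],
    [-1.6, -1, -0.9, 0],
    [-0.8, -0.5, -0.5, 0],
    [0, 0, 0, 0]
  ]
}}

```text
clock: 28.6
ee_pos: [0.4856, 0.2131, 0.1243]
tool_rot: [180.0, -0.2, 32.8]
wrist_force: [1.6, 0.1, 6.9]
gripper_width: 0.0436
grasp_force: 20.0
```

>>> {"fn": "jog_arm", "kwargs": {
  "commands": [
    [-0.8, -0.5, -0.4, 0],
    [-0.8, -0.5, -0.4, 0],
    [-0.8, -0.5, -0.4, 0],
    [0, 0, 0, 0],
    [0, 0, 0, 0]
  ]
}}

```text
clock: 29.1
ee_pos: [0.4834, 0.2117, 0.1231]
tool_rot: [180.0, -0.2, 32.8]
wrist_force: [2.0, 2.0, 6.4]
gripper_width: 0.0439
grasp_force: 20.0
```

>>> {"fn": "jog_arm", "kwargs": {
  "commands": [
    [-0.8, -0.5, -0.4, 0],
    [-0.8, -0.5, -0.4, 0],
    [-0.8, -0.5, -0.4, 0],
    [0, 0, 0, 0],
    [0, 0, 0, 0]
  ]
}}

```text
clock: 29.6
ee_pos: [0.4833, 0.2116, 0.1231]
tool_rot: [179.9, -0.7, 32.8]
wrist_force: [7.9, 8.7, 9.1]
gripper_width: 0.0436
grasp_force: 20.0
```

>>> {"fn": "jog_arm", "kwargs": {
  "commands": [
    [-0.8, -0.5, -0.4, 0],
    [-0.8, -0.5, -0.4, 0],
    [0, 0, 0, 0],
    [0, 0, 0, 0],
    [0, 0, 0, 0]
  ]
}}

```text
clock: 30.1
ee_pos: [0.4832, 0.2116, 0.1232]
tool_rot: [179.9, -1.0, 32.8]
wrist_force: [13.5, 14.8, 11.2]
gripper_width: 0.0441
grasp_force: 20.0
```

>>> {"fn": "jog_arm", "kwargs": {
  "commands": [
    [1.5, 1, 0.7, 0],
    [1.5, 1, 0.7, 0],
    [0, 0, 0, 0],
    [0, 0, 0, 0],
    [0, 0, 0, 0]
  ]
}}

```text
clock: 30.6
ee_pos: [0.4832, 0.2117, 0.123]
tool_rot: [179.9, -0.4, 32.8]
wrist_force: [3.4, 4.0, 8.2]
gripper_width: 0.0439
grasp_force: 20.0
```

>>> {"fn": "jog_arm", "kwargs": {
  "commands": [
    [0, 0, 0, 0],
    [0, 0, 0, 0],
    [0, 0, 0, 0],
    [0, 0, 0, 0],
    [0, 0, 0, 0]
  ],
  "fingers": 70
}}

```text
clock: 31.1
ee_pos: [0.481, 0.2104, 0.1215]
tool_rot: [-180.0, 0.0, 32.8]
wrist_force: [0.4, 0.1, 0.3]
gripper_width: 0.0704
grasp_force: 0.0
```

>>> {"fn": "jog_arm", "kwargs": {
  "commands": [
    [0, 0, 10, 0],
    [0, 0, 30, 0],
    [0, 0, 40, 0],
    [0, -20, 0, 0],
    [0, -25, 0, 0]
  ]
}}

```text
clock: 31.6
ee_pos: [0.4814, 0.1655, 0.2035]
tool_rot: [179.9, -0.2, 32.9]
wrist_force: [0.3, -0.5, -0.3]
gripper_width: 0.0696
grasp_force: 0.0
```

>>> {"fn": "jog_arm", "kwargs": {
  "commands": [
    [0, -30, 0, 0],
    [0, -30, 0, 0],
    [0, -30, 0, 0],
    [0, -30, 0, 0],
    [0, -30, 0, 0]
  ]
}}

```text
clock: 32.1
ee_pos: [0.481, 0.0143, 0.2025]
tool_rot: [180.0, -0.0, 32.8]
wrist_force: [1.3, -0.7, -0.6]
gripper_width: 0.07
grasp_force: 0.0
```

>>> {"fn": "jog_arm", "kwargs": {
  "commands": [
    [0, -30, 0, 0],
    [0, -30, 0, 0],
    [0, -30, 0, 0],
    [0, 0, 0, 0],
    [0, 0, 0, 0]
  ]
}}

```text
clock: 32.6
ee_pos: [0.4811, -0.0747, 0.2021]
tool_rot: [180.0, -0.0, 32.7]
wrist_force: [-0.1, -0.1, -0.1]
gripper_width: 0.0699
grasp_force: 0.0
```

```bash
python3 - <<'E'
from h import *
A=robot.read_camera("side");B=robot.read_camera("top");np.save("s4.npy",A);np.save("t4.npy",B)
o=np.hstack([cv2.resize(A[190:290,170:280,::-1],(440,400),interpolation=cv2.INTER_CUBIC),cv2.resize(B[145:235,120:210,::-1],(360,400),interpolation=cv2.INTER_CUBIC)])
cv2.imwrite("pics/p4.png",o)
E
```

```text
(no output)
```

View pics/p4.png

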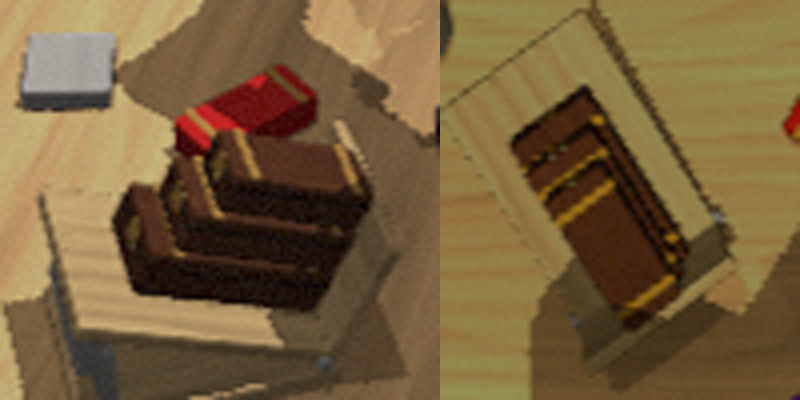

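```bash
python3 - <<'E'
from h import *
import h
f=lambda x,y:(120+(x-440)/4-.4,145+y/4.444-.4)
g=lambda x,y:(170+x/4-.4,190+y/4-.4)
for t in(22.2,24):
    h.RR=Ro.from_euler("xyz",[0,-t,32.6],degrees=True).as_matrix()
    for n,q,hh in(("L",((512,140),(587,88)),.036),("M",((540,192),(607,150)),.068-.0),("S",((553,220),(612,180)),.098)):
        pass
    for n,q,hh in(("L",((512,140),(587,88)),.036),("M",((527,172),(601,120)),.068),("S",((542,197),(607,150)),.098)):
        print(t,n,[(onramp("top",f(*p),hh)*1000).round(1)[:2] for p in q])
    for n,q,hh in(("L",((128,188),(137,248)),.036),("M",((180,158),(182,205)),.068),("S",((216,132),(222,180)),.098)):
        print(t,n,"side",[(onramp("side",g(*p),hh)*1000).round(1)[:2] for p in q])
E
```

```text
22.2 L [array([133.6,  25.4]), array([132.4, -35.4])]
22.2 M [array([115.4,  24.6]), array([114.6, -34.3])]
22.2 S [array([101.4,  21.4]), array([101.3, -29.6])]
22.2 L side [array([129.7, -33.9]), array([136.6,  19.4])]
22.2 M side [array([107.1, -29.8]), array([117.1,  13.3])]
22.2 S side [array([ 96. , -22.2]), array([104.4,  21.7])]
24 L [array([135.2,  24.9]), array([134.1, -35.7])]
24 M [array([118.1,  24.1]), array([117.3, -34.6])]
24 S [array([105.,  21.]), array([104.9, -29.9])]
24 L side [array([133.5, -29.2]), array([140.5,  24.1])]
24 M side [array([111.6, -25.7]), array([121.8,  17.5])]
24 S side [array([101.5, -18.4]), array([110. ,  25.6])]
```

>>> {"fn": "jog_arm", "kwargs": {
  "commands": [
    [9, 29, 0, 0],
    [9, 29, 0, 0],
    [9, 29, 0, 0],
    [9, 29, 0, 0],
    [9, 29, 0, 0]
  ],
  "fingers": 0
}}

```text
clock: 33.2
ee_pos: [0.526, 0.0729, 0.202]
tool_rot: [-180.0, -0.0, 32.9]
wrist_force: [-0.9, -0.0, 0.1]
gripper_width: 0.0322
grasp_force: 0.0
```

>>> {"fn": "jog_arm", "kwargs": {
  "commands": [
    [9, 29, 0, 0],
    [9, 29, 0, 0],
    [9, 29, 0, 0],
    [9, 29, 0, 0],
    [9, 29, 0, 0]
  ]
}}

```text
clock: 33.7
ee_pos: [0.5707, 0.218, 0.2019]
tool_rot: [-180.0, 0.0, 32.9]
wrist_force: [0.4, -0.2, -0.9]
gripper_width: 0.0003
grasp_force: 0.0
```

>>> {"fn": "jog_arm", "kwargs": {
  "commands": [
    [10, 31, 0, 0],
    [10, 32, 0, 0],
    [0, 0, -20, 0],
    [0, 0, -25, 0],
    [0, 0, -25, 0]
  ]
}}

```text
clock: 34.2
ee_pos: [0.5903, 0.2801, 0.131]
tool_rot: [180.0, -0.0, 32.9]
wrist_force: [-0.3, 0.1, -0.2]
gripper_width: 0.0002
grasp_force: 0.0
```

>>> {"fn": "jog_arm", "kwargs": {
  "commands": [
    [1, -1.5, -15, 0],
    [0, 0, -9, 0],
    [0, 0, -3, 0],
    [0, 0, 0, 0],
    [0, 0, 0, 0]
  ]
}}

```text
clock: 34.7
ee_pos: [0.5924, 0.2773, 0.1056]
tool_rot: [180.0, -0.1, 32.8]
wrist_force: [0.1, -0.5, -0.1]
gripper_width: 0.0007
grasp_force: 0.0
```

>>> {"fn": "jog_arm", "kwargs": {
  "commands": [
    [-1.6, -1, -0.8, 0],
    [-1.6, -1, -0.8, 0],
    [-1.6, -1, -0.8, 0],
    [-1.6, -1, -0.8, 0],
    [0, 0, 0, 0]
  ]
}}

```text
clock: 35.2
ee_pos: [0.5855, 0.2728, 0.1014]
tool_rot: [-180.0, 0.0, 32.8]
wrist_force: [0.3, 0.6, -0.4]
gripper_width: 0.0008
grasp_force: 0.0
```

>>> {"fn": "jog_arm", "kwargs": {
  "commands": [
    [-0.8, -0.5, -0.4, 0],
    [-0.8, -0.5, -0.4, 0],
    [-0.8, -0.5, -0.4, 0],
    [0, 0, 0, 0],
    [0, 0, 0, 0]
  ]
}}

```text
clock: 35.7
ee_pos: [0.5833, 0.2715, 0.1003]
tool_rot: [180.0, -0.0, 32.8]
wrist_force: [0.3, -0.0, -0.3]
gripper_width: 0.0007
grasp_force: 0.0
```

>>> {"fn": "jog_arm", "kwargs": {
  "commands": [
    [-0.8, -0.5, -0.4, 0],
    [-0.8, -0.5, -0.4, 0],
    [-0.8, -0.5, -0.4, 0],
    [-0.8, -0.5, -0.4, 0],
    [0, 0, 0, 0]
  ]
}}

```text
clock: 36.2
ee_pos: [0.5803, 0.2695, 0.0988]
tool_rot: [180.0, -0.0, 32.8]
wrist_force: [0.2, 1.1, 0.3]
gripper_width: 0.0001
grasp_force: 0.5
```

>>> {"fn": "jog_arm", "kwargs": {
  "commands": [
    [-0.8, -0.5, -0.4, 0],
    [-0.8, -0.5, -0.4, 0],
    [-0.8, -0.5, -0.4, 0],
    [0, 0, 0, 0],
    [0, 0, 0, 0]
  ]
}}

```text
clock: 36.7
ee_pos: [0.5797, 0.2691, 0.0987]
tool_rot: [180.0, -0.4, 32.8]
wrist_force: [7.1, 7.3, 1.8]
gripper_width: 0.0002
grasp_force: 4.7
```

>>> {"fn": "jog_arm", "kwargs": {
  "commands": [
    [-0.8, -0.5, -0.4, 0],
    [-0.8, -0.5, -0.4, 0],
    [-0.8, -0.5, -0.4, 0],
    [0, 0, 0, 0],
    [0, 0, 0, 0]
  ]
}}

```text
clock: 37.2
ee_pos: [0.5794, 0.2688, 0.0987]
tool_rot: [179.9, -0.8, 32.8]
wrist_force: [14.5, 11.8, 3.1]
gripper_width: 0.0002
grasp_force: 9.1
```

>>> {"fn": "jog_arm", "kwargs": {
  "commands": [
    [3, 2, 2, 0],
    [5, 3, 4, 0],
    [5, 3, 15, 0],
    [0, 0, 40, 0],
    [0, 0, 40, 0]
  ]
}}

```text
clock: 37.7
ee_pos: [0.5878, 0.2742, 0.1977]
tool_rot: [-180.0, 0.2, 32.8]
wrist_force: [0.1, -1.1, 0.9]
gripper_width: 0.0005
grasp_force: 0.0
```

>>> {"fn": "jog_arm", "kwargs": {
  "commands": [
    [0, 0, 30, 0],
    [0, 0, 0, 0],
    [0, 0, 0, 0],
    [0, 0, 0, 0],
    [0, 0, 0, 0]
  ]
}}

```text
clock: 38.2
ee_pos: [0.5879, 0.2743, 0.2258]
tool_rot: [-180.0, 0.2, 32.8]
wrist_force: [-0.7, -0.6, -0.1]
gripper_width: 0.0005
grasp_force: 0.0
```

```bash
python3 - <<'E'
from h import *
a=np.load("s4.npy")[190:290,170:215].astype(int);b=robot.read_camera("side")[190:290,170:215].astype(int)
print(robot.sense()["ee_pos"],np.abs(a-b).mean())
print(robot.hand_in())
E
```

```text
[0.58801448 0.2743452  0.22601925] 43.69437037037037
the job is handed in; nothing more can be done
None
```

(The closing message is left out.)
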